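Tug-check the wheel carrier, then turn it over

TASK

On the scooter-shop counter, the green wheel sits in a turn-over stand, latched in so that its second bearing can be fitted from the other side. Take the orange lug on top of the green wheel's carrier and tug it straight up until it comes up against its latch and hold it there a moment; then swing the red crank pin of that stand over the top until the carrier lies fully upside down, and let go. Leave the stand with the purple wheel as it is.

Things in the scene. Friction and masses are not known exactly. Their poses are not given: they have to be found in the camera images.
- green_lug (a point): Centre of the grip part of the orange lug on the green wheel (110 mm), in its white carrier: 14 mm thick (x), 42 long (y, along the pivot axis); its top is 17 mm above this point, the wheel 30 mm below. Seated, it is 43 mm from the pivot axis. The latched carrier has 6 mm sprung play along its z, meeting 8 N, then 12 N at the stop; tug 4 mm or more for 0.2 s. It springs back on release.
- green_pin (a point): Middle of the green stand's red crank pin: level rod 13 mm thick, 54 long, along y (the pivot axis), free end at +y, crank arm 28 mm away at -y. Its frame turns with the cradle: pivot axis 50 mm off on its +x side, 110 mm above the counter; seated lug point at (50, -149, 43) mm. May be pinched from above, fingers down all the way; it turns between the fingers.
- green_cradle (a joint): Green cradle angle, rad: 0 = carrier upright, pin level with the pivot on the robot's side; grows as the pin swings up over the top and away from the robot to 3.14 = upside down, pin level on the far side. Stops at both ends; friction (0.12 N m, 2.5 N at the pin) keeps it where left. Starts between 0 and 0.2.
- purple_cradle (a joint): The same angle for the bystander, an identical stand with a purple cradle and wheel, its yellow latch hooks swung open. It must not be turned.

How it is judged (in metres and radians):
On the way, in this order (a step that is already met when the one before it is completed fails the run):
1. the green carrier is tugged at least 4 mm up against its latch while the cradle is still upright (z of green_lug in the frame of green_pin above 0.047 m and value of joint green_cradle below 0.35 rad), for 0.2 s.
2. the carrier is turned upside down (value of joint green_cradle above 2.95 rad), for 0.2 s.
At the end, for the whole second after the job is handed in: The green cradle is upside down (within 11 degrees of its far stop) and at rest, its carrier still seated in the cradle (within 3.5 mm), and the purple cradle has not been turned (below 0.35 rad) (value of joint green_cradle above 2.95 rad and velocity of joint green_cradle between -0.05 and 0.05 rad/s and z of green_lug in the frame of green_pin below 0.0465 m and value of joint purple_cradle below 0.35 rad); the robot touches nothing.
It fails at once if the purple stand is turned over (value of joint purple_cradle above 0.35 rad).
It also fails if it takes over 51 s, if anything falls off the work surface, if the arm or the gripper's body presses on something with over 40 N, if the wrist force passes 120 N, or if a joint passes its speed limit or range.

ROBOT

A 7-joint arm with a two-finger parallel gripper is mounted at the origin on the work surface. World frame = base frame: x ahead of the robot, y to its left, z up, the work surface at z = 0. Lengths are in mm, angles in rad, forces in N, time in s.
With the tool pointing down it reaches from about 400 to 850 mm from the base axis. Payload 4.4 kg.
Tool frame: the origin (TCP) lies at the very end of the fingers, on their centre line; the grasp point (between the pads) lies 19 mm behind it (ctrl.grasp_offset is the distance from the TCP to the grasp point, in mm); z points along the fingers, y is the line along which they close (so a half turn about z gives the same grasp; the last joint's range is limited). The gripper opens to 94 mm and grips with 3 to 60 N. Pads are 16 mm wide; open, the fingers measure 119 mm over their backs; the gripper's body (75 mm by 177 mm) begins 78 mm behind the grasp point.
Start: joints at [-1.404, 0.628, 0.038, 1.517, -0.027, 0.996, -0.02], TCP at [149.93, 632.486, 205.478] pointing down, gripper open.
Joint ranges: [-3.06, 3.06], [-0.37, 2.12], [-1.25, 1.32], [0.18, 2.47], [-1.1, 4.24], [0.23, 1.98], [-2.94, 2.94]. Speed limits (rad/s): [2.57, 2.57, 3.14, 3.14, 3.14, 3.14, 3.14].

INTERFACE

Orientations are given as a rotation vector (axis times angle).
In Python, from plant import ctrl gives the robot as it stands. Calls block until the motion is done:
- ctrl.move_to(position, orientation): joint-space move of the TCP to a pose.
- ctrl.line_to(position, v=150, orientation=None, contact_N=None): straight line of the TCP; orientation=None keeps the orientation; v is the mean speed in mm/s. With contact_N (N) it stops when the force on the tool has changed by that much, and returns True; else False.
- ctrl.movej(angles): joint-space move.
- ctrl.gripper_to(opening): finger opening in mm; the grip force is fixed at half the most; returns when the fingers have stopped.
- ctrl.hold(seconds).
- ctrl.inverse_kinematics(position, orientation): joint angles nearest the present ones, or None.
- ctrl.sense(): the state.
- ctrl.grab_frame(name): name is "scene" or "top" or "wrist"; returns the picture (384x512x3 uint8, red, green, blue); there is no depth.
- ctrl.calibration(name): a dict with "K" (3x3 intrinsics, pixels), "world_to_cam" (4x4, takes a point from world to camera coordinates); the wrist camera has in their place "T_tool_cam" (4x4, takes a point from camera to tool coordinates, whose origin is the TCP and whose axes are the flange's). Camera axes: x right, y up, looking along -z (the intrinsics and any distortion apply to the point x, -y, -z); pixel columns grow to the right and rows downward; lengths in mm; the calibration is good to about 2 mm. A picture is of the moment at which its call begins: read the wrist's pose just before it. calibration takes no time and is no camera call.
A pose or a line that the arm cannot do raises ctrl.MotionError and nothing moves.
- ctrl.close_job(): hands the job in; it is judged then, once.
The state is a dict: "time_s": time; "joint_pos": joint angles; "dq": joint speeds; "joint_efforts": joint torques, N m; "tcp_pos": TCP position; "tool_rot": TCP orientation; "force": force on the tool from outside, world axes, zero at the start; "torque": the same for the moment, N m; "width": finger opening in mm; "gripper_force": force on a finger pad.
Only numpy, scipy, OpenCV 4.12 (cv2) and the standard library are available. Lean on these libraries where they do the work, as an engineer would, in place of code of your own. Each camera call takes 0.05 s, during which the arm holds its last target. There are 200 camera calls.

## Working session

There is one attempt and no reset: what is moved stays moved. The work goes in short steps, each a Python script; the robot and the scene stay as the last script left them, time stands still between calls to the robot, and variables do not carry over. Pictures are saved under pics/ and viewed, at most 10 in all, crops included, and the job is handed in when it is done.

```bash
mkdir -p pics; ls
python3 - <<'E'
from plant import ctrl
import cv2
for n in("scene","top"):
    cv2.imwrite(f"pics/{n}0.png",ctrl.grab_frame(n)[:,:,::-1]); c=ctrl.calibration(n); print(n,c)
print(ctrl.sense())
print(ctrl.calibration("wrist"))
E
```

```text
pics
scene {'K': array([[453.99488268,   0.        , 257.11317897],
       [  0.        , 453.99488268, 194.37450773],
       [  0.        ,   0.        ,   1.        ]]), 'world_to_cam': array([[ 6.18452621e-02,  9.97961852e-01,  1.57259255e-02,
        -3.76390958e+01],
       [-8.45537258e-01,  4.40144301e-02,  5.32099121e-01,
         3.21768613e+02],
       [ 5.30322457e-01, -4.62046655e-02,  8.46536012e-01,
        -1.36306543e+03],
       [ 0.00000000e+00,  0.00000000e+00,  0.00000000e+00,
         1.00000000e+00]])}
top {'K': array([[464.51992884,   0.        , 253.416618  ],
       [  0.        , 464.51992884, 182.10384097],
       [  0.        ,   0.        ,   1.        ]]), 'world_to_cam': array([[ 2.59844981e-02, -9.99399579e-01,  2.29191535e-02,
        -2.67967068e+01],
       [ 9.96784473e-01,  2.76413096e-02,  7.52108486e-02,
        -5.06420786e+02],
       [-7.57992058e-02,  2.08911402e-02,  9.96904228e-01,
        -1.01853898e+03],
       [ 0.00000000e+00,  0.00000000e+00,  0.00000000e+00,
         1.00000000e+00]])}
{'time_s': 0.1, 'joint_pos': array([-1.40376942
[... 466 characters left out ...]
0,  2.61053802e-03]), 'force': array([0.1613724 , 0.43107862, 0.06372497]), 'torque': array([ 0.04004987,  0.00339054, -0.00694549]), 'gripper_force': 0.0, 'width': 94.16055636798632}
{'K': array([[343.82646263,   0.        , 259.88792719],
       [  0.        , 343.82646263, 191.83081869],
       [  0.        ,   0.        ,   1.        ]]), 'T_tool_cam': array([[ 4.08615559e-05,  9.57133486e-01,  2.89647180e-01,
         8.49796331e+01],
       [ 9.99999870e-01,  1.08163271e-04, -4.98496961e-04,
        -5.03102848e-01],
       [-5.08457320e-04,  2.89647163e-01, -9.57133357e-01,
        -1.79079653e+02],
       [ 0.00000000e+00,  0.00000000e+00,  0.00000000e+00,
         1.00000000e+00]])}
```

View pics/scene0.png

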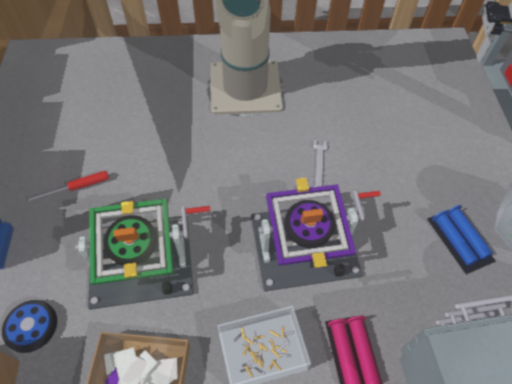

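View pics/top0.png

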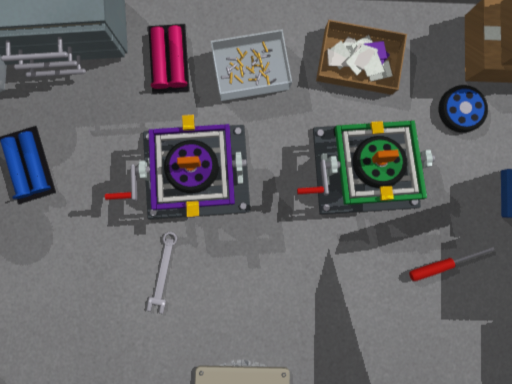

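The scene view shows the green stand's lug at about (125,235) and its pin at about (199,211). In the top view they are at about (386,157) and (311,190). The purple stand is on the +y side. Next I triangulate both by colour.

```bash
cat > h.py <<'E'
import numpy as np, cv2
from plant import ctrl
def ray(n,px):
    c=ctrl.calibration(n);K=c["K"];W=c["world_to_cam"]
    d=np.array([(px[0]-K[0,2])/K[0,0],-(px[1]-K[1,2])/K[1,1],-1.])
    R=W[:3,:3];o=-R.T@W[:3,3];d=R.T@d;return o,d/np.linalg.norm(d)
def tri(p,q):
    A=np.zeros((3,3));b=np.zeros(3);rs=[ray("scene",p),ray("top",q)]
    for o,d in rs:
        M=np.eye(3)-np.outer(d,d);A+=M;b+=M@o
    X=np.linalg.solve(A,b);return X,[round(float(np.linalg.norm(np.cross(X-o,d))),1) for o,d in rs]
def onz(n,p,z):
    o,d=ray(n,p);return o+d*(z-o[2])/d[2]
def blob(img,lo,hi,roi,s=120,v=60):
    h=cv2.cvtColor(img,cv2.COLOR_RGB2HSV);m=cv2.inRange(h,(lo,s,v),(hi,255,255))
    x0,y0,x1,y1=roi;k=np.zeros_like(m);k[y0:y1,x0:x1]=m[y0:y1,x0:x1]
    n,l,st,ce=cv2.connectedComponentsWithStats(k)
    i=1+np.argmax(st[1:,4]);pts=np.argwhere(l==i)[:,::-1].astype(np.float32)
    return ce[i],st[i],cv2.minAreaRect(pts),pts
def ends(pts):
    c=pts.mean(0);u=np.linalg.svd(pts-c,full_matrices=False)[2][0];u*=np.sign(u[0]);t=(pts-c)@u
    return c+u*(t.min()-.5),c+u*(t.max()+.5)
E
python3 - <<'E'
from h import *
np.set_printoptions(precision=1,suppress=True)
S=ctrl.grab_frame("scene");T=ctrl.grab_frame("top")
for nm,lo,hi,rs,rt in(("pin",0,6,(180,195,225,225),(290,175,330,205)),("lug",7,16,(100,215,150,255),(365,145,405,170)),
  ("ppin",0,6,(350,180,390,210),(95,185,135,205)),("plug",7,16,(290,200,335,235),(170,150,205,172))):
    a=blob(S,lo,hi,rs);b=blob(T,lo,hi,rt)
    print(nm,a[0],a[1],a[2],b[0],b[1],b[2]);print(tri(a[0],b[0]))
    ea=ends(a[3]);eb=ends(b[3])
    print(" -y",tri(ea[0],eb[1])," +y",tri(ea[1],eb[0]))
c=np.hstack([cv2.resize(S[190:310,70:220],None,fx=2.6,fy=2.6,interpolation=2),cv2.resize(T[110:230,290:440],None,fx=2.6,fy=2.6,interpolation=2)])
cv2.imwrite("pics/crop1.png",c[:,:,::-1])
E
```

```text
pin [197.5 209.3] [186 206  24   8 110] ((197.47998046875, 209.35997009277344), (4.808326244354248, 23.4759464263916), 81.8698959350586) [310.  189.9] [297 186  27   8 168] ((309.94671630859375, 189.91392517089844), (6.518573760986328, 26.34589958190918), 84.80557250976562)
(array([ 486.8, -126. ,  117.3]), [0.1, 0.1])
 -y (array([ 489.4, -153. ,  117.5]), [0.7, 0.7])  +y (array([484.2, -98.9, 117.2]), [0.4, 0.4])
lug [125.9 234.4] [114 227  24  16 279] ((125.62069702148438, 234.94830322265625), (14.782095909118652, 22.837507247924805), 85.2363510131836) [384.8 156.5] [373 149  26  16 276] ((385.1765441894531, 156.70590209960938), (13.581995010375977, 25.70877456665039), 75.96376037597656)
(array([ 555.5, -269.3,  146. ]), [0.3, 0.3])
 -y (array([ 561.4, -290.2,  161.8]), [0.4, 0.4])  +y (array([ 549.6, -248.9,  130.3]), [0.0, 0.0])
ppin [369.2 194.1] [359 191  21   7  92] ((369.0923156738281, 194.23846435546875), (4.713319778442383, 20.217662811279297), 82.87498474121094) [117.4 195.3] [104 192  27   8 169] ((117.13705444335938, 195.41876220703125), (6.412234306335449, 26.147666931152344), 85.91438293457031)
(array([465.5, 261.9, 114.3]), [0.3, 0.3])
 -y (array([468.1, 236.2, 114.7]), [1.0, 1.0])  +y (array([462.7, 288.2, 113.7]), [1.1, 1.1])
plug [311.4 216.1] [302 209  20  16 250] ((311.5, 216.5), (15.0, 19.0), 90.0) [188.3 162.2] [177 155  23  16 255] ((188.05752563476562, 162.8628387451172), (14.634180068969727, 22.084308624267578), 86.18592071533203)
(array([532.9, 117.9, 145.8]), [0.3, 0.3])
 -y (array([534. ,  96.7, 135.6]), [0.4, 0.4])  +y (array([531.8, 139.9, 156.3]), [0.0, 0.0])
```

View pics/crop1.png

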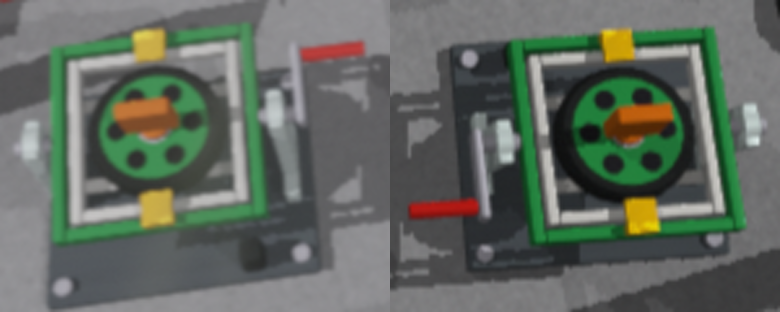

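The crops show an orange lug with clear space around it, and a red pin that is free at its +y end. The pin is at about (487,-126,117), with a yaw of about 0.096 and a cradle angle of about 0.15. I'll hover above the lug and check with the wrist camera.

```bash
cat >> h.py <<'E'
from scipy.spatial.transform import Rotation as Ro
PIN=np.array([486.8,-126.,117.3]);YAW=.096;A0=.147;G=ctrl.grasp_offset
Z=Ro.from_euler('z',YAW).as_matrix()
def Ry(a): return Ro.from_euler('y',a).as_matrix()
PIV=PIN-Z@Ry(A0)@np.array([-50,0,0]);PIV[2]=110
LUG=PIV+Z@Ry(A0)@np.array([0,-149,43.])
def tool(a,s):  # tool z = -carrier z, tool y = s * carrier x
    M=Z@Ry(a);y=s*M[:,0];z=-M[:,2];return np.c_[np.cross(y,z),y,z]
def tcp(g,R): return g+R[:,2]*G   # grasp point -> TCP
def rv(R): return Ro.from_matrix(R).as_rotvec()
def st(msg=""):
    s=ctrl.sense();print(msg,"t",round(s["time_s"],2),"tcp",s["tcp_pos"].round(1),"F",s["force"].round(1),"w",round(s["width"],1),"gf",round(s["gripper_force"],1));return s
E
python3 - <<'E'
from h import *
print(G,PIV,LUG)
s=ctrl.sense();p=s["tcp_pos"].copy();p[2]=330
ctrl.line_to(p,v=250)
for sg in(1,-1):
    R=tool(A0,sg);q=ctrl.inverse_kinematics(tcp(LUG-R[:,2]*90,R),rv(R));R2=tool(0,sg);print(sg,q,ctrl.inverse_kinematics(tcp(PIN,R2),rv(R2)))
E
```

```text
18.8 [ 536.03300697 -121.2590582   110.        ] [ 556.58430556 -268.96928872  152.53624251]
1 [-0.15967997  0.89901638  1.1099409   1.44027986 -0.67975181  1.37148635
  1.07528105] [-0.22321519  0.67601352  0.64793919  2.036663   -0.67390573  0.64993682
  0.97251025]
-1 [-0.16851734  0.9153055   1.14397757  1.44053527 -0.70502468  1.38737394
 -2.04526369] [-0.45692629  0.90620867  1.14234385  2.04229347 -1.0603898   0.96247484
 -1.77352676]
```

Run:
```python
from h import *
q=ctrl.sense()["joint_pos"].copy();q[0]=.45;ctrl.movej(q);st("swung")
ctrl.gripper_to(50)
R=tool(A0,1);ctrl.move_to(tcp(LUG-R[:,2]*70,R),rv(R));s=st("hover");print(s["joint_pos"].round(2))
R2=tool(0,1);print(ctrl.inverse_kinematics(tcp(PIN,R2),rv(R2)))
img=ctrl.grab_frame("wrist");cv2.imwrite("pics/w1.png",img[:,:,::-1])
```

```text
swung t 4.47 tcp [ 563.7 -321.5  328.8] F [ 0.7 -0.9 -0.5] w 94.1 gf 0.0
hover t 5.9 tcp [ 564.4 -269.4  203.9] F [-1.   0.1  0.8] w 50.0 gf 0.0
[ 0.41  0.67 -0.08  1.45  0.12  1.16  0.38]
[ 0.26992486  0.5834167  -0.10587745  2.02299274  0.11336173  0.5405992
  0.18015429]
```

View pics/w1.png

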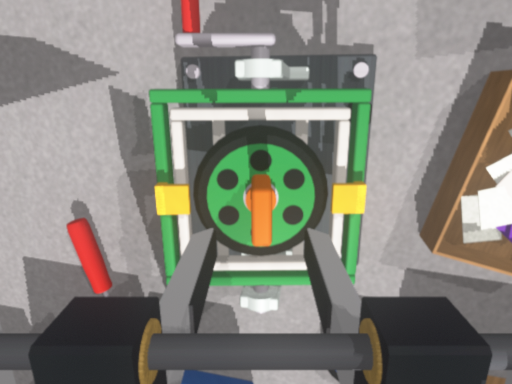

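The wrist view shows the lug at about (261,210), centred between the fingers at columns 215–305 and square to them. Yaw and tilt look right, so I'll descend, grip and tug.

Run:
```python
from h import *
R=tool(A0,1);up=-R[:,2]
hit=ctrl.line_to(tcp(LUG+up*2,R),v=60,contact_N=6);st(f"down {hit}")
if not hit:
    ctrl.gripper_to(5);s0=st("grip");print(s0["tool_rot"],rv(R))
    p0=s0["tcp_pos"].copy()
    for d in(2,3.5,4.5,5.2,5.8,6.3):
        ctrl.line_to(tcp(LUG+up*(2+d),R),v=20);ctrl.hold(.15);s=st(f"d{d}")
        f=(s["force"]-s0["force"])@up;print("  rise",round((s["tcp_pos"]-p0)@up,2),"pull",round(-f,1))
        if -f>11.6: break
    ctrl.hold(.5);st("held")
```

```text
down False t 7.23 tcp [ 554.5 -269.3  136.3] F [-0.   0.1  0.3] w 50.1 gf 0.0
grip t 7.88 tcp [ 554.6 -269.2  136. ] F [0.6 0.2 0.5] w 14.0 gf 30.0
[-2.04332441 -2.24965632  0.16473504] [-2.04284048 -2.24900754  0.16560037]
d2 t 8.28 tcp [ 554.8 -269.1  137.3] F [ 4.2 -0.1 -9.4] w 14.0 gf 30.0
  rise 1.29 pull 9.3
d3.5 t 8.68 tcp [ 555.1 -269.1  139.3] F [  4.3  -2.1 -11.5] w 14.1 gf 30.0
  rise 3.36 pull 11.4
d4.5 t 9.08 tcp [ 555.2 -269.1  140.2] F [  4.6  -1.6 -11.9] w 13.6 gf 30.0
  rise 4.29 pull 11.7
held t 9.58 tcp [ 555.2 -269.1  140.2] F [  4.1  -1.3 -11.1] w 13.6 gf 30.0
```

Run:
```python
from h import *
R=tool(A0,1);up=-R[:,2]
for d in(5.3,6,6.6):
    ctrl.line_to(tcp(LUG+up*(2+d),R),v=20);ctrl.hold(.15);s=st(f"d{d}")
    f=-s["force"]@up;print("rise",round((s["tcp_pos"]-[554.6,-269.2,136])@up,2),round(f,1))
    if f>16: break
ctrl.hold(.5);st("held")
ctrl.line_to(tcp(LUG+up*2,R),v=20);st("back")
ctrl.gripper_to(50)
ctrl.line_to(tcp(LUG+up*75,R),v=200);s=st("clear")
S=ctrl.grab_frame("scene");T=ctrl.grab_frame("top")
for nm,im in(("s",S),("t",T)): cv2.imwrite(f"pics/{nm}2.png",im[:,:,::-1])
a=blob(S,0,6,(180,195,225,225));b=blob(T,0,6,(290,175,330,205));print(a[1],b[1],tri(a[0],b[0]))
```

```text
d5.3 t 9.98 tcp [ 555.3 -269.1  141. ] F [  5.3  -1.6 -11.6] w 13.6 gf 30.0
rise 5.01 10.7
d6 t 10.38 tcp [ 555.4 -269.1  141.6] F [  4.3  -1.6 -12.4] w 14.0 gf 30.0
rise 5.63 11.7
d6.6 t 10.78 tcp [ 555.4 -269.1  142. ] F [  5.1  -1.5 -13.4] w 13.6 gf 30.0
rise 6.09 12.5
held t 11.28 tcp [ 555.4 -269.1  142. ] F [  4.9  -2.  -13.6] w 13.7 gf 30.0
back t 11.77 tcp [ 554.6 -269.1  136.2] F [ 5.1 -1.6 -8.1] w 13.5 gf 30.0
clear t 13.02 tcp [ 564.3 -268.1  207.6] F [-0.3  0.6  0.3] w 49.8 gf 0.0
[186 207  23   6  94] [297 187  27   7 161] (array([ 486.56437159, -126.75124791,  116.00223356]), [0.3, 0.3])
```

The tug rose 6.1 mm and ended at 12–13 N, so it reached the stop. Next is the pin.

Run:
```python
from h import *
R=tool(0,1);o=rv(R);off=Z[:,1]*5
P=np.array([486.8,-126.3,116.5])+off
p=ctrl.sense()["tcp_pos"].copy();p[2]+=40;ctrl.line_to(p,v=250)
ctrl.move_to(tcp(P+[0,0,75],R),o);st("hover")
hit=ctrl.line_to(tcp(P,R),v=80,contact_N=6);st(f"down {hit}")
if not hit:
    ctrl.gripper_to(5);s=st("grip");print(s["joint_pos"].round(2))
    img=ctrl.grab_frame("wrist");cv2.imwrite("pics/w2.png",img[:,:,::-1])
    print([ctrl.inverse_kinematics(tcp(PIV+off+Z@Ry(a)@np.array([-50,0,0]),R),o) is not None for a in np.linspace(.13,3.14,6)])
```

```text
hover t 14.18 tcp [ 487.3 -122.4  172.6] F [ 0.4 -0.6  0.4] w 50.1 gf 0.0
down False t 15.26 tcp [ 486.7 -121.4   98.1] F [ 0.3  0.1 -0.5] w 50.1 gf 0.0
grip t 15.94 tcp [ 487.  -121.3   97.8] F [ 1.5 -0.3  0.6] w 11.8 gf 30.0
[ 0.26  0.58 -0.11  2.03  0.12  0.54  0.17]
[True, True, True, True, True, True]
```

View pics/w2.png

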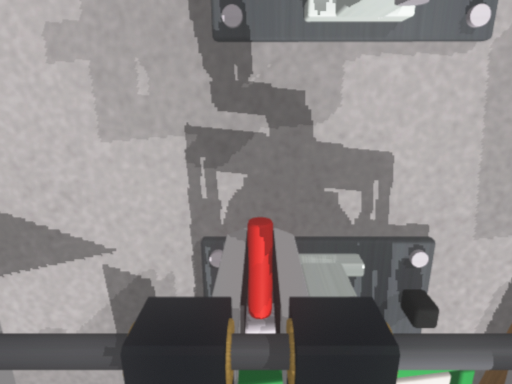

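The wrist view shows the red pin pinched between the fingers around (260,265). I'll swing it along the arc and watch the force.

Run:
```python
from h import *
R=tool(0,1);o=rv(R);off=Z[:,1]*5
for a in np.arange(.25,3.01,.2):
    ctrl.line_to(tcp(PIV+off+Z@Ry(a)@np.array([-50,0,0]),R),v=40,orientation=o)
    s=st(f"a{a:.2f}")
    if np.linalg.norm(s["force"])>20 or s["width"]<9: print("STOP");break
img=ctrl.grab_frame("scene");cv2.imwrite("pics/s3.png",cv2.resize(img[170:330,60:260],None,fx=3,fy=3)[:,:,::-1])
```

```text
a0.25 t 16.29 tcp [ 488.  -121.2  104. ] F [ 2.8 -0.7 -1.9] w 12.2 gf 30.0
a0.45 t 16.69 tcp [ 491.  -120.9  113.1] F [ 3.2 -2.  -3.9] w 11.9 gf 30.0
a0.65 t 17.09 tcp [ 495.1 -120.5  121.6] F [-0.1 -3.6 -1.4] w 11.8 gf 30.0
a0.85 t 17.49 tcp [ 500.1 -120.   128.8] F [-3.9 -4.7 -0.3] w 11.9 gf 30.0
a1.05 t 17.89 tcp [ 505.4 -119.4  134.4] F [-9.3 -4.1  2.9] w 12.1 gf 30.0
a1.25 t 18.29 tcp [ 510.8 -118.9  138.8] F [-16.9  -4.7  14.9] w 12.2 gf 30.0
STOP
```

View pics/s3.png

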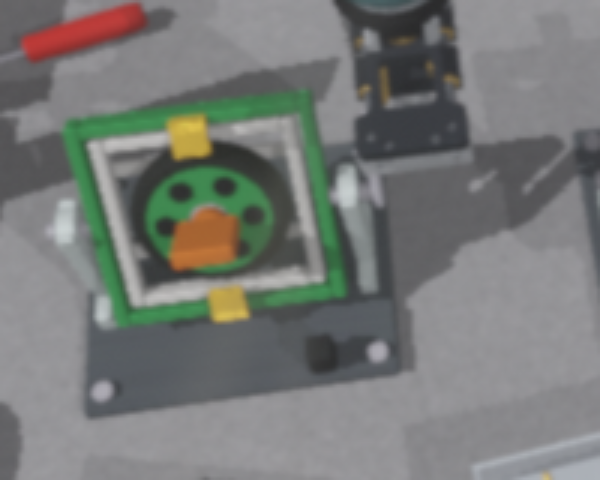

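The force has built up to about 22 N, with the tool 9 mm short in x. I'll back off the load and look before going on.

Run:
```python
from h import *
np.set_printoptions(precision=2,suppress=True)
ctrl.hold(.1);s=st("settle");print(s["torque"],s["joint_pos"],s["joint_efforts"])
T=ctrl.grab_frame("top");S=ctrl.grab_frame("scene");W=ctrl.grab_frame("wrist")
c=np.hstack([cv2.resize(T[110:230,270:440],(420,300),interpolation=2),cv2.resize(W[150:384,130:390],(350,300),interpolation=2)])
cv2.imwrite("pics/c4.png",c[:,:,::-1])
R=tool(0,1);print(Ro.from_rotvec(s["tool_rot"]).as_matrix().T@R)
```

```text
settle t 18.44 tcp [ 510.7 -118.9  138.8] F [-16.1  -4.6  13.8] w 11.8 gf 30.0
[-1.15  4.17 -0.04] [ 0.25  0.55 -0.12  1.92  0.1   0.7   0.17] [ -4.1  -41.79  -4.7  -20.92  -1.34  -5.97  -0.01]
[[ 1.    0.   -0.  ]
 [-0.    1.    0.02]
 [ 0.   -0.02  1.  ]]
```

View pics/c4.png

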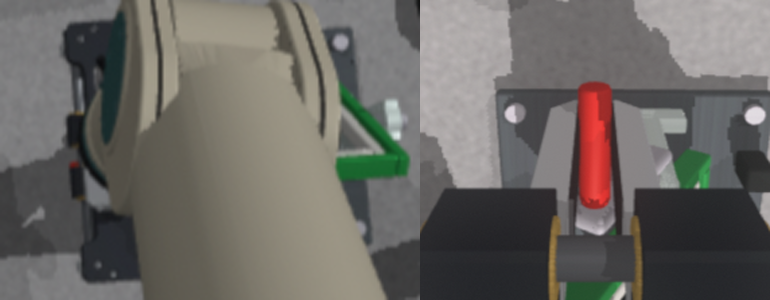

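The moment puts the contact at the pin, not the gripper body. A circle of radius 50 through the measured points is centred at x≈537.5, z≈115 in grasp-point coordinates. That means the pin sits about 5 mm low in the pads and my arc was too low. I'll correct the arc and continue.

Run:
```python
from h import *
R=tool(0,1);o=rv(R);off=Z[:,1]*5
C=PIV+off;C=C+Z[:,0]*1.0;C[2]=115
for a in np.r_[1.05,np.arange(1.2,2.95,.18)]:
    ctrl.line_to(tcp(C+Z@Ry(a)@np.array([-50,0,0]),R),v=40,orientation=o)
    s=st(f"a{a:.2f}");g=s["tcp_pos"]-R[:,2]*G-C;print("   r",round(np.hypot(Z[:,0]@g,g[2]),1),"ang",round(np.arctan2(g[2],-Z[:,0]@g),2))
    if np.linalg.norm(s["force"])>16 or s["width"]<9: print("STOP");break
```

```text
a1.05 t 18.94 tcp [ 510.9 -118.9  139.2] F [-1.2 -3.7 -7.7] w 11.7 gf 30.0
   r 50.2 ang 1.03
a1.20 t 19.27 tcp [ 516.8 -118.4  143. ] F [-4.1 -5.2 -2.2] w 12.2 gf 30.0
   r 50.8 ang 1.17
a1.38 t 19.65 tcp [ 524.2 -117.6  146. ] F [-6.7 -3.5  5.5] w 11.7 gf 30.0
   r 51.3 ang 1.33
a1.56 t 20.02 tcp [ 534.3 -116.5  147.2] F [-5.1 -3.6  5.6] w 11.8 gf 30.0
   r 51.1 ang 1.53
a1.74 t 20.4 tcp [ 544.1 -115.6  146.6] F [-4.1 -4.   3.1] w 11.9 gf 30.0
   r 51.0 ang 1.72
a1.92 t 20.77 tcp [ 552.5 -114.7  143.9] F [-4.5 -3.2  1.7] w 12.1 gf 30.0
   r 50.4 ang 1.9
a2.10 t 21.15 tcp [ 560.5 -113.9  139.9] F [-3.9 -3.3  0.1] w 11.9 gf 30.0
   r 49.9 ang 2.07
a2.28 t 21.52 tcp [ 567.9 -113.1  134.6] F [-2.8 -4.4  0.8] w 12.1 gf 30.0
   r 49.7 ang 2.26
a2.46 t 21.9 tcp [ 574.  -112.5  128.1] F [-4.5 -3.  -1. ] w 11.8 gf 30.0
   r 49.3 ang 2.44
a2.64 t 22.27 tcp [ 578.7 -112.   120.4] F [-4.6 -3.5 -0.9] w 12.6 gf 30.0
   r 48.8 ang 2.62
a2.82 t 22.65 tcp [ 582.3 -111.7  112.2] F [-4.1 -3.6 -0.4] w 12.3 gf 30.0
   r 48.7 ang 2.81
```

Run:
```python
from h import *
R=tool(0,1);o=rv(R);off=Z[:,1]*5
C=PIV+off;C=C+Z[:,0]*.5;C[2]=115
for a in(2.97,3.1):
    if ctrl.line_to(tcp(C+Z@Ry(a)@np.array([-49.5,0,0]),R),v=30,orientation=o,contact_N=12): print("contact")
    st(f"{a}")
p=ctrl.sense()["tcp_pos"].copy();p[2]-=12
print(ctrl.line_to(p,v=20,contact_N=12));st("down");ctrl.hold(.4);st("hold")
img=ctrl.grab_frame("scene")
p=ctrl.sense()["tcp_pos"].copy()
ctrl.gripper_to(45);p[2]+=80;ctrl.line_to(p,v=120);st("up")
p[2]+=60;ctrl.line_to(p,v=200)
q=ctrl.sense()["joint_pos"].copy();q[0]-=.7;ctrl.movej(q);st("away")
S=ctrl.grab_frame("scene");T=ctrl.grab_frame("top")
c=np.hstack([cv2.resize(S[180:310,70:240],(390,300),interpolation=2),cv2.resize(T[110:240,270:440],(390,300),interpolation=2)])
cv2.imwrite("pics/c5.png",c[:,:,::-1])
a=blob(S,0,6,(170,195,240,265));b=blob(T,0,6,(280,110,335,205));print(a[0],b[0],tri(a[0],b[0]))
```

```text
2.97 t 23.05 tcp [ 584.3 -111.5  105.4] F [-3.7 -2.6  3.6] w 11.9 gf 30.0
3.1 t 23.42 tcp [ 585.5 -111.4   98.8] F [-4.  -3.4  3.3] w 12.0 gf 30.0
True
down t 23.89 tcp [ 586.  -111.4   90.7] F [-0.6 -0.8  4.9] w 12.3 gf 30.0
hold t 24.29 tcp [ 586.  -111.4   90.7] F [-0.4  0.4  5.1] w 12.0 gf 30.0
up t 25.86 tcp [ 585.4 -111.4  170.1] F [-0.4  0.7  0.1] w 45.4 gf 0.0
away t 27.82 tcp [520.7 290.2 230.1] F [ 0.4 -0.8  0.8] w 45.3 gf 0.0
[202.14788732 251.68309859] [305.85526316 142.        ] (array([ 585.86865757, -116.57352572,  109.60016997]), [0.5, 0.5])
```

View pics/c5.png

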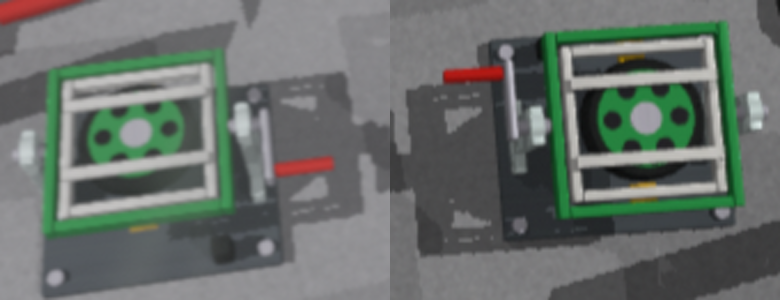

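The view shows the carrier upside down with the pin on the far side at z≈110, which is at the stop. The arm is clear, at z 230.

```bash
python3 -c "
from plant import ctrl
print(ctrl.close_job())"
```

```text
the job is handed in; nothing more can be done
None
```

I tugged the green carrier up about 6 mm to its latch stop and held it, then turned it fully upside down and let go. The arm stayed clear of the purple stand, and I handed the job in at about 28 s of the 51 s; no verdict was returned.

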